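Slide the ware board home in its drying rack

ROBOT

A 6-joint arm with a two-finger parallel gripper is mounted at the origin on the work surface. World frame = base frame: x ahead of the robot, y to its left, z up, the work surface at z = 0. Lengths are in m, angles in rad, forces in N, time in s.
With the tool pointing down it reaches from about 0.3 to 0.75 m from the base axis. Payload 8.5 kg.
Tool frame: the origin (TCP) lies at the very end of the fingers, on their centre line; the grasp point (between the pads) lies 19 mm behind it; z points along the fingers, y is the line along which they close (so a half turn about z gives the same grasp; the last joint's range is limited). The gripper opens to 88 mm and grips with 3 to 60 N. Pads are 18 mm wide; open, the fingers measure 123 mm over their backs; the gripper's body (75 mm by 187 mm) begins 45 mm behind the grasp point.
Start: joints at [-1.343, 0.381, 1.297, -0, 1.464, -0.215], TCP at [0.236, -0.497, 0.239] pointing down, gripper open.
Joint ranges: [-3.11, 3.11], [-0.89, 2.33], [0.22, 2.48], [-1.42, 4.56], [0.17, 2.85], [-2.88, 2.88]. Speed limits (rad/s): [2.39, 2.39, 3.14, 3.14, 3.14, 3.14].

INTERFACE

Orientations are given as [roll, pitch, yaw] about the fixed x, y, z axes, in that order (R = Rz(yaw) Ry(pitch) Rx(roll)).
In Python, from rig import manip gives the robot as it stands.
- The arm moves only by the tool play_rows, never from a script. Its argument "motion" is one flat list of numbers, 4 for each row, row after row: the shift along the tool's x, y, z in units of 40 mm (1.0 is 40 mm), then the turn about the tool's z in units of 8 degrees (1.0 is 8 degrees). In form: [x, y, z, yaw, x, y, z, yaw, ...]. A call has 1 to 10 rows; each row shifts and turns the commanded pose from where the row before left it, along the tool's axes as they then stand; what a row does not reach is not made up. A row lasts 1/10 s, in which the tool goes at most 50 mm and 8.59 degrees, less where a joint would pass 70% of its speed; a pose out of reach is approached as far as the arm can. A call is refused whole if a number of a shift passes 1 or a number of a turn 1, either way. A call with a gripper value outside its range is refused whole. "jaw" is the closure in counts, from 0 (fully open) to 255 (shut), set as the call begins (left out, the last holds). The fingers move at their own pace and stop on an object; "force" is the grip in N (left out, the last holds). Time passes only in rows, so rows that do not move let the fingers close. It gives the time, the measured TCP pose, the force, the opening and the grip force at its end, in the units of the state.
- manip.get_state(): the state, without advancing time (a new reading comes with each control period).
- manip.get_image(name): name is "scene" or "top" or "wrist"; returns a dict with "color" (400x640x3 uint8, red, green, blue), "vfov" (degrees; the focal length in pixels is half the picture's height over the tangent of half this angle, whatever the lens; pixels are square), "cx", "cy" (the principal point, pixels), "R" (3x3) and "t" (3): a world point X has camera coordinates R X + t. Camera axes: x right, y down, z forward; pixel columns grow to the right and rows downward; lengths in m; the calibration is good to about 2 mm. A picture is of the moment at which its call begins. There is no depth.
- manip.hand_in(): hands the job in; it is judged then, once.
The state is a dict: "time_s": time; "joint_pos": joint angles; "joint_vel": joint speeds; "joint_torque": joint torques, N m; "ee_pos": TCP position; "ee_rot": TCP orientation; "ft_force": force on the tool from outside, world axes, zero at the start; "wrist_torque": the same for the moment, N m; "width": opening from 0.0 (shut) to 1.0 (fully open); "grasp_force": force on a finger pad.
Only numpy, scipy, OpenCV 4.12 (cv2) and the standard library are available. Lean on these libraries where they do the work, as an engineer would, in place of code of your own. Each camera call takes 0.05 s, during which the arm holds its last target. There are 200 camera calls.

TASK

With the fingertips, gently push the plywood ware board along the runners of its drying rack, towards the robot's left, until both of its cleats drop into the red-marked notches and it lies level; then draw back. Only push: do not lift the board, and do not touch or upset the two pots riding on it or disturb the loose things around the rack.

Things in the scene. Friction and masses are not known exactly. Their poses are not given: they have to be found in the camera images.
- board: plywood ware board, loose, 150 mm (x) by 280 mm (y, along the runners), 18 mm thick, on two cross cleats 12 mm high and 18 mm wide at y = -90 and +90 mm that ride on the runners; red marks on top above them. Origin at its middle on the cleats' underside plane: the plate spans z = 12 to 30 mm. With its pots 0.65 to 0.9 kg; sliding takes roughly 3 to 7 N
- push_end (a point): centre of the board's end face at its -y (on the robot's right), the face to push, 150 mm wide and 18 mm high; same axes as the board
- rack: wooden drying rack fixed to the table; origin on the table under its middle. Two runners 520 mm long along its y (robot's left, within 0.25 rad), at |x| = 35 to 77.5 mm, tops at z = 50 mm; outside them lips to z = 66 mm guide the board with 2.5 mm play. Open between the runners but for an 18 mm high tie at each end. Beyond the board's ends the runners are bare
- seat (a point): rack point (0, 50, 42) mm, midway between its four notches (rack y = -40 and +140 mm, on both runners; 24 mm long, 8 mm deep, painted red), at their floor; axes of the rack. The board's origin lies here when home, within 3 mm play along y. It starts 80 to 140 mm short on the -y side: push towards +y; it drops 8 mm and stops hard at the notches' far walls
- white_bowl: white bowl standing on the board, 76 mm across, 50 mm tall, nearest to the end to push, its centre about 120 mm from that end; origin at the centre of its underside
- clay_cup: terracotta cup standing on the board's other half, 68 mm across, 62 mm tall; origin at the centre of its underside
- glaze_jar: glass jar with green cap, 64 mm across, 85 mm tall, beyond the rack; origin at the centre of its underside
- tool_mug: blue mug, 80 mm across, 85 mm tall, beyond the rack; origin at the centre of its underside
- glaze_brush: glaze brush lying on the table to the right; origin on its underside
- bat: round wooden throwing bat, 130 mm across, 12 mm thick, lying on the table to the left; origin at the centre of its underside
- slip_bottle: white bottle, 60 mm across, 160 mm tall, on the far left; origin at the centre of its underside
Mind the look-alikes: they are no part of the job. Several things have the shape of the clay_cup; the one meant has the colours described above.

How it is judged:
At the end, for the whole second after the job is handed in: The board lies at rest in its notches: its origin within 6 mm of the seat point along and across the runners and less than 3 mm above it, level within 0.02 rad, in line with the rack within 0.05 rad; both pots stand upright (within 0.15 rad) and still on the board (y of board in the frame of seat between -0.006 and 0.006 m and x of board in the frame of seat between -0.006 and 0.006 m and z of board in the frame of seat below 0.003 m and angle between board's own z axis and vertical below 0.02 rad and angle between the y axis of board and the y axis of rack, either way round below 0.05 rad and linear speed of board below 0.01 m/s and angle between each of white_bowl, clay_cup's own z axis and vertical below 0.15 rad and z of white_bowl in the frame of board between 0.025 and 0.036 m and linear speed of each of white_bowl, clay_cup below 0.02 m/s and z of clay_cup in the frame of board between 0.025 and 0.036 m); the robot touches nothing.
It fails at once if the board is lifted more than 12 mm off the runners, or tipped more than 0.12 rad (z of board in the frame of rack above 0.062 m or angle between board's own z axis and vertical above 0.12 rad).
It fails at once if the board is rammed with more than 45 N, or pushed with the arm or the gripper's body instead of the fingers (contact force between the fingers and board above 45 N or contact force between the arm and board above 2 N).
It fails at once if a pot on the board is touched by the robot (contact force between any of the fingers, the arm and white_bowl above 0.5 N or contact force between any of the fingers, the arm and clay_cup above 0.5 N).
It fails at once if a pot on the board tips over or is lifted off it (angle between any of white_bowl, clay_cup's own z axis and vertical above 0.4 rad or z of any of white_bowl, clay_cup in the frame of board above 0.045 m).
It fails at once if a bystander is moved more than 20 mm (distance of any of glaze_jar, tool_mug, glaze_brush, bat, slip_bottle from where it was at the start of the episode above 0.02 m).
It also fails if it takes over 38 s, if anything falls off the work surface, if the arm or the gripper's body presses on something with over 40 N, if the wrist force passes 120 N, or if a joint passes its speed limit or range.

## Working session

There is one attempt and no reset: what is moved stays moved. The work goes in short steps, Python scripts to look and compute and a tool call to move; the robot and the scene stay as the last step left them, time stands still between calls to the robot, and variables do not carry over. Pictures are saved under pics/ and viewed, at most 10 in all, crops included, and the job is handed in when it is done.

Besides the shell and the picture viewer there is one more tool, called after "Call:" as name(argument=value, ...) on one line, values as JSON. play_rows: Moves the arm, as the interface text tells. Its arguments: {"type":"object","properties":{"motion":{"type":"array"},"jaw":{"type":"number"},"force":{"type":"number"}},"required":["motion"]}

```bash
mkdir -p pics; cat > h.py <<'E'
import numpy as np,cv2
from rig import manip
def cam(n):
    d=manip.get_image(n); d['f']=200/np.tan(np.radians(d['vfov'])/2); d['R']=np.array(d['R']);d['t']=np.array(d['t']); return d
def ray(d,u,v,z):
    c=-d['R'].T@d['t']; r=d['R'].T@np.array([(u-d['cx'])/d['f'],(v-d['cy'])/d['f'],1]); return c+r*(z-c[2])/r[2]
def proj(d,X):
    p=d['R']@np.array(X)+d['t']; return d['f']*p[:2]/p[2]+[d['cx'],d['cy']]
def save(d,n): cv2.imwrite('pics/'+n+'.png',d['color'][:,:,::-1])
E
python3 - <<'E'
from h import *
for n in('scene','top'):
    d=cam(n); save(d,n+'1'); print(n,d['vfov'],-d['R'].T@d['t'])
s=manip.get_state(); print(s)
E
```

```text
scene 42.58174896620149 [ 1.69037274 -0.92337455  1.16635705]
top 43.98287698529782 [0.42638586 0.06167773 1.47744463]
{'time_s': 0.1, 'joint_pos': array([-1.34326642e+00,  3.81141923e-01,  1.29814857e+00, -2.00738983e-05,
        1.46358482e+00, -2.15295553e-01]), 'joint_vel': array([ 1.45257792e-04,  9.91399776e-05, -9.94884055e-04,  1.20277038e-03,
        7.48444809e-04, -1.41758578e-04]), 'joint_torque': array([ 4.24888975e-03, -4.38653183e+01, -2.24909377e+01,  7.15382164e-02,
        3.42678849e-02, -8.08446634e-05]), 'ee_pos': array([ 0.23561109, -0.49670917,  0.23820464]), 'ee_rot': array([-3.14033535e+00, -2.54526786e-04,  4.42827464e-01]), 'ft_force': array([ 0.5813367 , -0.49887467, -0.79560174]), 'wrist_torque': array([ 0.02370098, -0.00282849,  0.01786123]), 'grasp_force': 0.0, 'width': 0.9997635565015046}
```

View pics/top1.png

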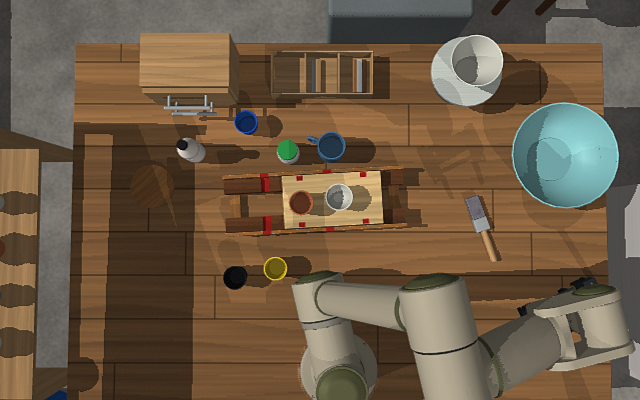

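View pics/scene1.png

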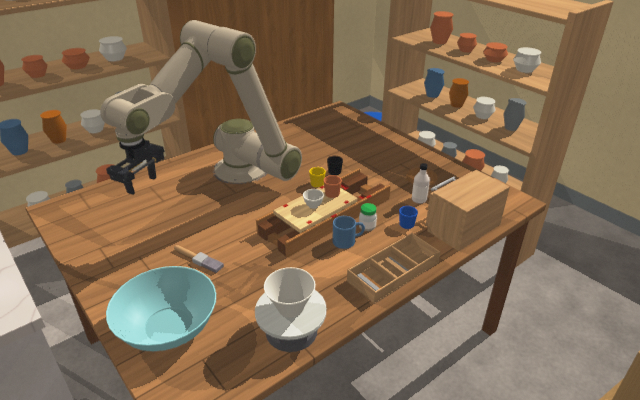

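The top view shows the board spanning about (283,175)–(384,225). On it are the terracotta cup at (300,203) and the white bowl at (339,197). Cup-shaped look-alikes are yellow (275,268), black (235,278) and blue (246,122). The white cone bowl at (477,60) could be mistaken for the white bowl. I choose the board on the rack, with its push end at (384,197). Next I'll measure it and check it in one crop.

```bash
python3 - <<'E'
from h import *
d=cam('top'); im=d['color']; h=cv2.cvtColor(im,cv2.COLOR_RGB2HSV)
roi=np.zeros(h.shape[:2],np.uint8); roi[160:245,215:430]=255
red=((h[...,0]<6)|(h[...,0]>174))&(h[...,1]>180)&(h[...,2]>90)&(roi>0)
n,l,s,c=cv2.connectedComponentsWithStats(red.astype(np.uint8))
for i in range(1,n):
    if s[i,4]>5: print('red',c[i].round(1),s[i],ray(d,*c[i],.05)[:2].round(4),ray(d,*c[i],.08)[:2].round(4))
m=cv2.inRange(h,(15,50,150),(32,160,255))&roi
m=cv2.morphologyEx(m,cv2.MORPH_OPEN,np.ones((3,3)))
cs,_=cv2.findContours(m,0,2); k=max(cs,key=cv2.contourArea)
r=cv2.minAreaRect(cv2.convexHull(k)); b=cv2.boxPoints(r); print(r)
for p in b: print(p,ray(d,*p,.08)[:2].round(4))
o=im.copy(); cv2.polylines(o,[b.astype(int)],True,(0,255,255),1)
cv2.imwrite('pics/crop.png',cv2.resize(o[150:250,210:430,::-1],None,fx=3.6,fy=3.6,interpolation=cv2.INTER_CUBIC))
E
```

```text
red [326.6 170.9] [323 169   8   4  25] [0.5788 0.038 ] [0.5756 0.0385]
red [263.5 174.5] [260 173   8   4  32] [0.5683 0.2207] [0.5653 0.2174]
red [362.4 174.1] [360 172   6   5  27] [ 0.5698 -0.0653] [ 0.5668 -0.0626]
red [298.9 177.7] [297 176   5   5  22] [0.559  0.1183] [0.5562 0.1171]
red [265.7 184.4] [262 178   8  14  83] [0.5395 0.2142] [0.5371 0.2109]
red [267.5 225.1] [263 216   9  19 118] [0.4221 0.2082] [0.4222 0.2051]
red [365.4 220.6] [363 219   6   5  25] [ 0.4353 -0.0736] [ 0.4352 -0.0708]
red [301.6 224.4] [299 222   6   5  25] [0.4242 0.1101] [0.4242 0.109 ]
red [329.5 228.5] [326 227   8   4  32] [0.4125 0.0297] [0.4128 0.0304]
((331.872314453125, 199.2015380859375), (52.419166564941406, 99.23587036132812), 86.8201675415039)
[280.87692 175.7846 ] [0.5617 0.1681]
[379.96 170.28] [ 0.5776 -0.1125]
[382.8677  222.61847] [ 0.4295 -0.1199]
[283.78464 228.12308] [0.4137 0.1592]
```

View pics/crop.png

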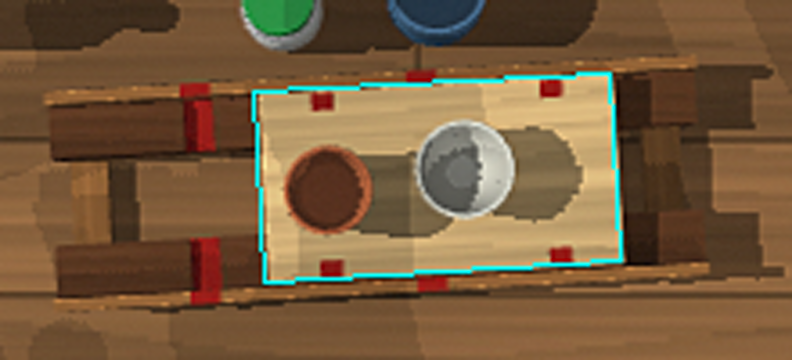

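The crop confirms the board outline, with the cup left and the bowl right, and the red runner notches at (265,184) and (267,225). The board centre is about (0.4956, 0.0232) with yaw 0.06. The seat is about (0.490, 0.1245), so the travel is about 101 mm. First I'll turn the tool so its x axis points along the push direction.

Call:
play_rows(motion=[0,0,0,-0.85,0,0,0,-0.85,0,0,0,-0.85,0,0,0,-0.85,0,0,0,-0.85,0,0,0,-0.85,0,0,0,-0.85,0,0,0,-0.85,0,0,0,-0.85,0,0,0,-0.85], jaw=128)

```text
time_s: 1.15
ee_pos: [0.2356, -0.4968, 0.2385]
ee_rot: [-3.141, -0.001, 1.635]
ft_force: [1.2, -0.2, 0.5]
width: 0.502
grasp_force: 0.0
```

Call:
play_rows(motion=[0.6,0.55,0,0,0.6,0.55,0,0,0.6,0.55,0,0,0.6,0.55,0,0,0.6,0.55,0,0,0.6,0.55,0,0,0.6,0.55,0,0,0.6,0.55,0,0,0.6,0.55,0,0,0,0,0,0])

```text
time_s: 2.15
ee_pos: [0.422, -0.2672, 0.2387]
ee_rot: [3.141, -0.001, 1.633]
ft_force: [0.2, 0.0, 0.1]
width: 0.501
grasp_force: 0.0
```

Call:
play_rows(motion=[0.52,0.45,0,0,0.52,0.45,0,0,0.52,0.45,0,0,0.52,0.45,0,0,0.52,0.45,0,0,0,0,0.7,0,0,0,0.7,0,0,0,0.7,0,0,0,0.7,0,0,0,0,0])

```text
time_s: 3.15
ee_pos: [0.5026, -0.1604, 0.1238]
ee_rot: [-3.136, -0.004, 1.629]
ft_force: [0.8, -0.2, 0.3]
width: 0.494
grasp_force: 0.0
```

```bash
python3 - <<'E'
from h import *
d=cam('wrist'); save(d,'w1'); print(-d['R'].T@d['t'],manip.get_state()['ee_pos'])
print(proj(d,[.5040,-.1166,.08]),proj(d,[.508,-.157,.05]))
E
```

```text
[ 0.49841702 -0.07808927  0.27154737] [ 0.50366159 -0.16088695  0.12590714]
[324.20951902 167.93563835] [325.21721913 208.94972602]
```

View pics/w1.png

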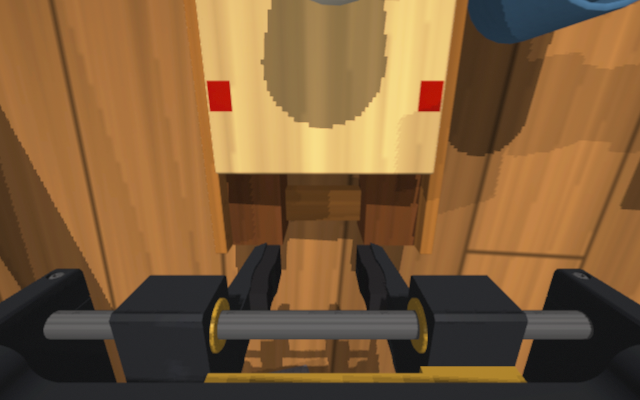

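The wrist view shows the board's end edge at row 173 (columns 217–437), with its red marks at (219,96) and (430,96). The fingers are centred ahead of the end, and the end's path is clear.

```bash
python3 - <<'E'
from h import *
d=cam('wrist')
for p in((217,173),(437,173),(326,173),(219,96),(430,96)): print(p,ray(d,*p,.08).round(4))
print(manip.get_state()['ee_pos'],manip.get_state()['ee_rot'])
E
```

```text
(217, 173) [ 0.4309 -0.1256  0.08  ]
(437, 173) [ 0.5838 -0.1164  0.08  ]
(326, 173) [ 0.5067 -0.121   0.08  ]
(219, 96) [ 0.4349 -0.075   0.08  ]
(430, 96) [ 0.5696 -0.067   0.08  ]
[ 0.50439935 -0.16119005  0.12726929] [-3.14144213e+00  1.88773814e-05  1.62918221e+00]
```

Call:
play_rows(motion=[0,0,0.4,0,0,0,0.4,0,0,0,0.4,0,0,0,0.35,0,0,0.05,0.15,0,0,0,0,0,0,0,0,0])

```text
time_s: 3.95
ee_pos: [0.507, -0.1608, 0.0599]
ee_rot: [3.14, 0.001, 1.63]
ft_force: [0.6, -0.4, 0.3]
width: 0.502
grasp_force: 0.0
```

Call:
play_rows(motion=[0.15,0,0.05,0,0.15,0,0,0,0.1,0,0,0,0.1,0,0,0,0.05,0,0,0,0.05,0,0,0])

```text
time_s: 4.55
ee_pos: [0.505, -0.1363, 0.0568]
ee_rot: [3.141, 0.0, 1.63]
ft_force: [-0.2, 0.6, -0.4]
width: 0.502
grasp_force: 0.0
```

Call:
play_rows(motion=[0.05,0,0,0,0.05,0,0,0,0.05,0,0,0,0.05,0,0,0])

```text
time_s: 4.95
ee_pos: [0.5046, -0.1288, 0.0568]
ee_rot: [3.141, 0.001, 1.63]
ft_force: [-0.1, -3.3, -1.6]
width: 0.498
grasp_force: 1.9
```

Call:
play_rows(motion=[0.06,0,0,0,0.06,0,0,0,0.06,0,0,0,0.06,0,0,0,0.06,0,0,0])

```text
time_s: 5.45
ee_pos: [0.5038, -0.1163, 0.0567]
ee_rot: [3.142, 0.0, 1.63]
ft_force: [0.8, -4.6, -1.7]
width: 0.502
grasp_force: 1.9
```

Call:
play_rows(motion=[0.06,0,0,0,0.06,0,0,0,0.06,0,0,0,0.06,0,0,0,0.06,0,0,0,0.06,0,0,0,0.06,0,0,0,0.06,0,0,0,0.06,0,0,0,0.06,0,0,0])

```text
time_s: 6.45
ee_pos: [0.5023, -0.0924, 0.0568]
ee_rot: [-3.142, -0.0, 1.63]
ft_force: [-0.5, -4.9, -1.3]
width: 0.496
grasp_force: 2.0
```

Call:
play_rows(motion=[0.06,0,0,0,0.06,0,0,0,0.06,0,0,0,0.06,0,0,0,0.06,0,0,0,0.06,0,0,0,0.06,0,0,0,0.06,0,0,0,0.06,0,0,0,0.06,0,0,0])

```text
time_s: 7.45
ee_pos: [0.5009, -0.0684, 0.0568]
ee_rot: [-3.142, 0.0, 1.63]
ft_force: [0.0, -4.4, -0.0]
width: 0.502
grasp_force: 2.1
```

```bash
python3 - <<'E'
from h import *
d=cam('top'); save(d,'top2'); im=d['color']; h=cv2.cvtColor(im,cv2.COLOR_RGB2HSV)
red=((h[...,0]<6)|(h[...,0]>174))&(h[...,1]>180)&(h[...,2]>90)
red[:160]=0;red[245:]=0;red[:,:215]=0;red[:,430:]=0
n,l,s,c=cv2.connectedComponentsWithStats(red.astype(np.uint8))
for i in range(1,n):
    if s[i,4]>5: print('red',c[i].round(1),s[i],ray(d,*c[i],.08)[:2].round(4))
cv2.imwrite('pics/crop2.png',cv2.resize(im[150:250,210:430,::-1],None,fx=3.6,fy=3.6))
E
```

```text
red [326.6 170.9] [323 169   8   4  25] [0.5756 0.0385]
red [263.2 174.3] [260 173   8   4  28] [0.5659 0.2182]
red [340.5 175.5] [338 174   6   4  24] [ 0.5627 -0.0007]
red [277.1 179. ] [275 177   6   5  26] [0.5525 0.1787]
red [279.7 225.5] [277 224   6   5  23] [0.421  0.1709]
red [328.4 228.4] [326 227   6   4  23] [0.413  0.0335]
red [266.4 232.1] [263 230   8   5  31] [0.4026 0.2081]
```

View pics/crop2.png

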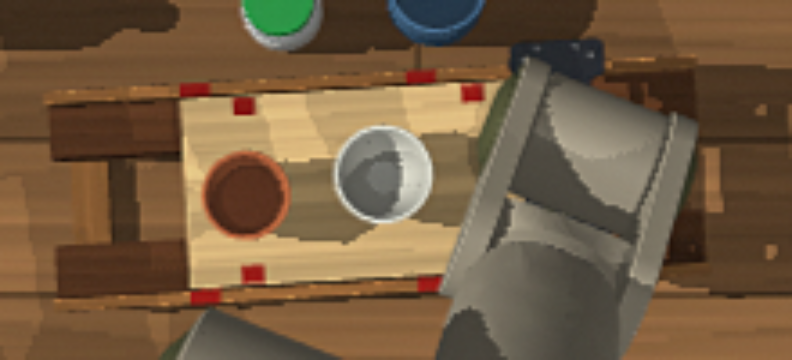

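The crop shows the board in line and both pots upright. Its front marks at (277,179) and (280,226) are still about 40 mm short of the notch marks at (263,174) and (266,232).

Call:
play_rows(motion=[0.06,0,0,0,0.06,0,0,0,0.06,0,0,0,0.06,0,0,0,0.06,0,0,0,0.06,0,0,0,0.06,0,0,0,0.06,0,0,0,0.06,0,0,0,0.06,0,0,0])

```text
time_s: 8.5
ee_pos: [0.4995, -0.0444, 0.0568]
ee_rot: [-3.142, 0.0, 1.63]
ft_force: [-0.0, -4.2, -0.9]
width: 0.497
grasp_force: 2.2
```

Call:
play_rows(motion=[0.05,0,0,0,0.05,0,0,0,0.05,0,0,0,0.05,0,0,0])

```text
time_s: 8.9
ee_pos: [0.4991, -0.0365, 0.0568]
ee_rot: [3.142, 0.0, 1.63]
ft_force: [-0.5, -3.8, -0.6]
width: 0.496
grasp_force: 2.3
```

Call:
play_rows(motion=[0.03,0,0,0,0.03,0,0,0,0.03,0,0,0])

```text
time_s: 9.2
ee_pos: [0.4988, -0.033, 0.0567]
ee_rot: [-3.142, -0.0, 1.63]
ft_force: [-0.9, -4.1, -0.4]
width: 0.497
grasp_force: 2.3
```

Call:
play_rows(motion=[0.03,0,0,0,0.03,0,0,0])

```text
time_s: 9.4
ee_pos: [0.4986, -0.0305, 0.0567]
ee_rot: [-3.141, -0.0, 1.63]
ft_force: [-0.4, -2.8, -0.7]
width: 0.497
grasp_force: 1.6
```

Call:
play_rows(motion=[0.03,0,0,0,0,0,0,0])

```text
time_s: 9.6
ee_pos: [0.4986, -0.0293, 0.0567]
ee_rot: [-3.141, -0.0, 1.63]
ft_force: [1.1, -2.8, 0.1]
width: 0.5
grasp_force: 1.4
```

Call:
play_rows(motion=[0.03,0,0,0,0,0,0,0])

```text
time_s: 9.8
ee_pos: [0.4985, -0.0281, 0.0567]
ee_rot: [-3.142, -0.0, 1.63]
ft_force: [0.1, -3.0, -0.4]
width: 0.497
grasp_force: 1.6
```

```bash
python3 - <<'E'
from h import *
d=cam('wrist'); save(d,'w2'); h=cv2.cvtColor(d['color'],cv2.COLOR_RGB2HSV)
red=((h[...,0]<6)|(h[...,0]>174))&(h[...,1]>180)&(h[...,2]>90)
n,l,s,c=cv2.connectedComponentsWithStats(red.astype(np.uint8))
for i in range(1,n):
    if s[i,4]>30: print(c[i].round(1),s[i])
E
```

```text
[146.9 158.4] [132 135  30  49 974]
[489.  158.7] [ 475  135   30   49 1028]
[175.  159.4] [ 158  141   35   38 1124]
[460.7 159.3] [ 444  141   35   38 1124]
```

View pics/w2.png

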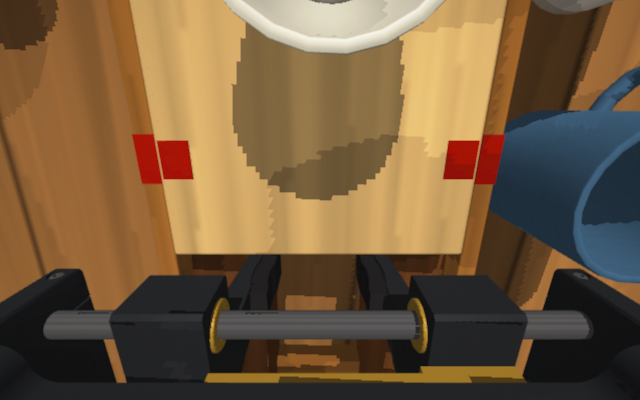

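The wrist view shows the board marks (175,159) and (461,159) exactly beside the lip marks (147,158) and (489,159). I'll check the height from the known spacings.

```bash
python3 - <<'E'
from h import *
d=cam('wrist')
for z in(.08,.072):
    a,b=ray(d,175,159.4,z),ray(d,460.7,159.3,z); e,f=ray(d,174.5,254,z),ray(d,462,254,z); print(z,np.linalg.norm(a-b),a,b,'end width',np.linalg.norm(e-f))
a,b=ray(d,146.9,158.4,.066),ray(d,489,158.7,.066); print(a,b,np.linalg.norm(a-b),manip.get_state()['ft_force'])
E
```

```text
0.08 0.12571528012109603 [0.43198702 0.02914509 0.08      ] [0.5574739  0.03671966 0.08      ] end width 0.14173775831872593
0.072 0.13381267457182952 [0.42803185 0.02750208 0.072     ] [0.56160141 0.03556454 0.072     ] end width 0.15086716992695606
[0.4114067  0.02594165 0.066     ] [0.57846365 0.03581951 0.066     ] 0.1673487356398001 [ 0.05973803 -3.15612171 -0.26437758]
```

With the top at z = 0.072 the end measures 150.9 mm, so the board has dropped in. Its marks lie within 1 mm of the notch marks. Now I'll draw back.

Call:
play_rows(motion=[-0.05,0,0,0,-0.1,0,0,0,-0.3,0,0,0,-0.5,0,0,0,-0.5,0,0,0,0,0,-0.5,0,0,0,-0.8,0,0,0,-0.8,0,0,0,-0.8,0,0,0,0,0])

```text
time_s: 10.9
ee_pos: [0.5034, -0.0874, 0.1765]
ee_rot: [3.135, 0.003, 1.629]
ft_force: [0.0, -0.1, 0.7]
width: 0.499
grasp_force: 0.0
```

Call:
play_rows(motion=[-0.8,0,0,0,-0.8,0,0,0,-0.8,0,0,0,0,0,0,0,0,0,0,0])

```text
time_s: 11.4
ee_pos: [0.5071, -0.1824, 0.1719]
ee_rot: [-3.14, -0.001, 1.628]
ft_force: [-0.6, 0.5, -0.6]
width: 0.498
grasp_force: 0.0
```

```bash
python3 - <<'E'
from h import *
d=cam('top'); im=d['color']; h=cv2.cvtColor(im,cv2.COLOR_RGB2HSV)
red=((h[...,0]<6)|(h[...,0]>174))&(h[...,1]>180)&(h[...,2]>90)
red[:160]=0;red[245:]=0;red[:,:215]=0;red[:,430:]=0
n,l,s,c=cv2.connectedComponentsWithStats(red.astype(np.uint8))
for i in range(1,n):
    if s[i,4]>5: print('red',c[i].round(1),s[i],ray(d,*c[i],.066)[:2].round(4),ray(d,*c[i],.072)[:2].round(4))
e=cam('scene')['color']
a=cv2.resize(im[150:250,210:410,::-1],(600,300)); b=cv2.resize(e[160:260,240:440,::-1],(600,300),interpolation=cv2.INTER_CUBIC)
cv2.imwrite('pics/fin.png',np.vstack([a,b]))
E
```

```text
red [326.7 170.8] [323 169   8   4  26] [0.5773 0.038 ] [0.5767 0.0381]
red [263.2 174.3] [260 173   8   4  29] [0.5672 0.2197] [0.5666 0.219 ]
red [326.3 176.5] [324 175   6   4  22] [0.561  0.0393] [0.5604 0.0394]
red [263.3 180.2] [261 178   6   5  26] [0.5504 0.2195] [0.5498 0.2188]
red [328.9 222.8] [327 221   5   5  23] [0.4288 0.0319] [0.4288 0.032 ]
red [265.5 226.5] [263 225   6   4  24] [0.4181 0.2123] [0.4182 0.2117]
red [329.6 228.5] [326 227   9   4  33] [0.4125 0.0297] [0.4126 0.0298]
red [266.4 232.1] [263 230   8   5  30] [0.4021 0.2095] [0.4022 0.2089]
```

View pics/fin.png

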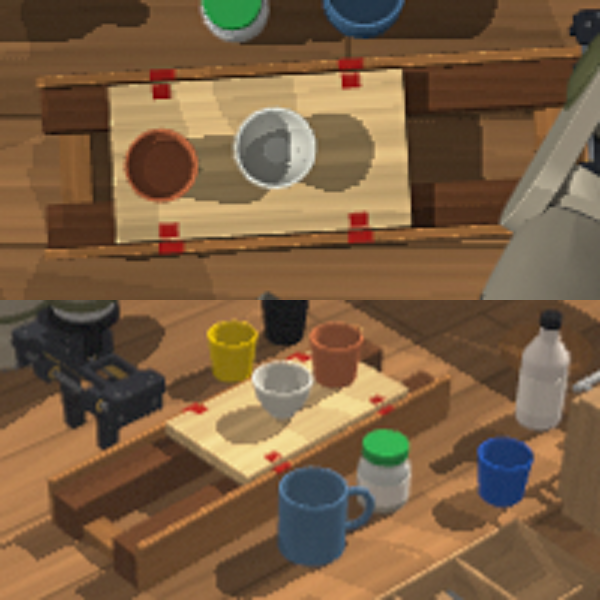

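The board lies level in its notches with all four marks aligned to about 1 mm. Both pots are upright, and the gripper is clear.

```bash
python3 -c "
from rig import manip
print(manip.hand_in())"
```

```text
the job is handed in; nothing more can be done
None
```

I pushed the board into its notches, where it lies level with both pots upright, then drew the gripper clear and handed the job in at about 11.5 s; no verdict came back.

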